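Offer the ruler up to a sealed tile strip on its rest

ROBOT

A 6-joint arm with a two-finger parallel gripper is mounted at the origin on a cart in front of the work surface, level with it; the furniture and walls round the work are solid. World frame = base frame: x ahead of the robot, y to its left, z up, the work surface at z = 0. Lengths are in m, angles in rad, forces in N, time in s.
With the tool pointing down it reaches from about 0.275 to 0.875 m from the base axis. Payload 12.5 kg.
Tool frame: the origin (TCP) lies at the very end of the fingers, on their centre line; the grasp point (between the pads) lies 19 mm behind it; z points along the fingers, y is the line along which they close (so a half turn about z gives the same grasp; the last joint's range is limited). The gripper opens to 85 mm and grips with 20 to 120 N. Pads are 22 mm wide; open, the fingers measure 114 mm over their backs; the gripper's body (76 mm by 85 mm) begins 54 mm behind the grasp point. The pads swing forward as they close: fully open they stand 13 mm farther back than shut.
Start: joints at [-1.428, 0.351, 1.652, -0, 1.139, -0.085], TCP at [0.124, -0.536, 0.231] pointing down, gripper open.
Joint ranges: [-2.75, 2.75], [-0.79, 2.1], [0.01, 2.65], [-1.57, 4.71], [0.07, 3.14], [-2.87, 2.87]. Speed limits (rad/s): [2.22, 2.22, 2.79, 3.14, 3.14, 3.14].

INTERFACE

Orientations are given as a 3x3 rotation matrix whose columns are the frame's x, y, z axes.
In Python, from bench import manip gives the robot as it stands. Calls block until the motion is done:
- manip.move_ptp(position, orientation): joint-space move of the TCP to a pose.
- manip.move_l(position, attitude=None, max_speed=0.15): straight line of the TCP; attitude=None keeps the orientation; max_speed is the mean speed in m/s.
- manip.move_j(angles): joint-space move.
- manip.set_gripper(opening, effort=None): opening from 0.0 (shut) to 1.0 (fully open); effort is the grip in N (None keeps the last); returns when the fingers have stopped.
- manip.dwell(seconds).
- manip.inverse_kinematics(position, orientation): joint angles nearest the present ones, or None.
- manip.grab_frame(name): name is "scene" or "top"; returns (picture, depth): 400x640x3 uint8, red, green, blue; 400x640 float32, m along the optical axis (not along the pixel's ray), 0 where there is no reading.
- manip.get_calibration(name): a dict with "camera_matrix" (3x3 intrinsics, pixels), "R" (3x3) and "t" (3): a world point X has camera coordinates R X + t. Camera axes: x right, y down, z forward; pixel columns grow to the right and rows downward; lengths in m; the calibration is good to about 2 mm. A picture is of the moment at which its call begins. get_calibration takes no time and is no camera call.
A pose or a line that the arm cannot do raises manip.Unreachable and nothing moves.
- manip.sign_off(): hands the job in; it is judged then, once.
Trained networks look in the newest picture that a camera, given by its name, has taken for a name from the list of things; names that differ only in an ending like _2 or _b are one class to them, and where a whole thing is asked for, a point or a joint stands for the part that bears it (a point fixed in the world has none). Each returns a list of dicts, best first, with "confidence" (0 to 1); they miss things now and then, are a little off and sometimes report something else, mostly with a low value. They report only what shows in the picture. A call takes as long as a camera call. They do not tell look-alikes from the thing itself.
- manip.look_for(camera, name): "at" ([x, y, z] in m, in world coordinates, good to about 4 mm: the middle of the surface that is visible of it).
Readings, each from a call of its own:
- manip.current_time(): time.
- manip.current_qpos(): joint angles.
- manip.current_joint_vel(): joint speeds.
- manip.current_joint_torque(): joint torques, N m.
- manip.current_ee_pos(): TCP position.
- manip.current_tcp_rot(): TCP orientation.
- manip.current_force(): force on the tool from outside, world axes, zero at the start.
- manip.current_ft_torque(): the same for the moment, N m.
- manip.current_grip_width(): opening from 0.0 (shut) to 1.0 (fully open).
- manip.current_grip_force(): force on a finger pad.
Only numpy, scipy, OpenCV 4.12 (cv2) and the standard library are available. Lean on these libraries where they do the work, as an engineer would, in place of code of your own. Each camera call takes 0.05 s, during which the arm holds its last target. There are 200 camera calls.

TASK

Take the teal tile strip from its low wooden batten on the near left of the table, set it lengthwise along the narrow rubber-topped rest, centred and lying flat, and let go of it; then fetch the yellow ruler from the other batten and hold it level over the strip so I can read off its length, lined up with it and centred on it both ways, about one and a half centimetres above and never touching it, because its face is freshly sealed. Bring both pieces across without knocking the mug, glue bottle and jar that stand in a row between. Finish still holding the ruler there, quite still.

Things in the scene. Friction and masses are not known exactly. Their poses are not given: they have to be found in the camera images.
- strip_mid (a point): Teal glazed tile strip (40 g), 113 mm long, 23 mm wide at the middle (long edges 2 deg out of parallel), 4 mm thick, pale underside; not one of the similar strips far back on the gritty mat. The point is the middle of the underside (mass centre within 1 mm in plan); y along its length, x across, z up. It starts lying along the top of one of two low battens. Either end may face either way
- ruler: Yellow plastic ruler (40 g), 160 mm long, 29 mm wide, 6 mm thick, flat underside; not the similar one far back on the gritty mat. Origin: centre of its underside; y along its length, x across, z up. It starts lying lengthwise along the top of the other batten, balanced at the middle. Either end may face either way
- batten_a: Low light-wood batten fixed to the table, 14 mm wide (x), 100 mm long (y), top 18 mm above the table. Origin: centre of its underside. The strip starts on this one; its place is swapped with the other's at random
- batten_b: A batten just like batten_a, fixed; the ruler starts on this one
- rest_top (a point): The narrow rest, fixed to the table on the side of the row opposite to the battens (the robot's right): wooden foot 80 x 130 mm and 10 mm thick, on it an upright light-wood fin 14 mm wide and 100 mm long (26 mm wide at its lowest 8 mm), with a black rubber top. The point is the centre of the top face, 62 mm above the table; y along the fin, x across it, z up
- rest: The same rest; origin at the centre of its foot's underside, axes as rest_top
- strip: The same tile strip; origin at the middle of the underside like strip_mid, but its x axis is 8.7 deg away from the strip's length (length direction = x axis turned by -8.7 deg about z)
- mug: Purple mug, 89 mm tall, 80 mm wide and 114 mm with its handle (handle toward its -y). Origin: centre of the 80 x 114 outline on the table. Stands loose in the row, ahead of the robot, between the battens (robot's left) and the rest (robot's right); the three may stand in any order
- bottle: White glue bottle with a red nozzle, 53 mm across, 151 mm tall, loose, in the row. Origin: centre of its underside
- jar: Clear open glass jar of tile chips, 63 mm across, 76 mm tall, loose, in the row. Origin: centre of its underside
Things that resemble listed ones, but are neither listed nor needed, are in the scene too. Leave any red look-alike of the strip alone.

How it is judged:
By the outcome, as a careful person would: the job done as asked, in the order asked, and still so for the second after the job is handed in, while the arm keeps its last pose, push and grip.
It also fails if it takes over 72 s, if anything falls off the work surface, if the arm or the gripper's body presses on something with over 40 N, if the wrist force passes 120 N, or if a joint passes its speed limit or range.

## Working session

There is one attempt and no reset: what is moved stays moved. The work goes in short steps, each a Python script; the robot and the scene stay as the last script left them, time stands still between calls to the robot, and variables do not carry over. Pictures are saved under pics/ and viewed, at most 10 in all, crops included, and the job is handed in when it is done.

```bash
mkdir -p pics; cat > h.py <<'E'
import numpy as np, cv2
from bench import manip
def cloud(name,d):
    c=manip.get_calibration(name);K=np.array(c["camera_matrix"]);R=np.array(c["R"]);t=np.array(c["t"])
    v,u=np.mgrid[:d.shape[0],:d.shape[1]]
    P=np.stack([(u-K[0,2])/K[0,0]*d,(v-K[1,2])/K[1,1]*d,d],-1)
    return (P-t)@R
def proj(name,X):
    c=manip.get_calibration(name);p=np.array(c["camera_matrix"])@(np.array(c["R"])@np.array(X)+np.array(c["t"]))
    return p[:2]/p[2]
E
python3 - <<'E'
from h import *
ims=[]
for n in ["scene","top"]:
    im,d=manip.grab_frame(n);np.save(n+"_d.npy",d);np.save(n+"_i.npy",im)
    cv2.imwrite(f"pics/{n}0.png",im[:,:,::-1])
    c=manip.get_calibration(n);R=np.array(c["R"]);print(n,-R.T@np.array(c["t"]),R.round(2).tolist(),c["camera_matrix"][0][0])
    for k in ["strip_mid","ruler","batten_a","rest","mug","bottle","jar"]:
        for r in manip.look_for(n,k)[:4]: print(k,round(r["confidence"],2),np.round(r["at"],3),proj(n,r["at"]).round())
E
```

```text
scene [-0.13073925  0.72785739  0.58417963] [[-0.74, -0.67, -0.02], [-0.3, 0.36, -0.88], [0.6, -0.65, -0.47]] 439.74955555486986
strip_mid 0.73 [0.426 0.243 0.02 ] [287. 266.]
strip_mid 0.65 [0.513 0.362 0.007] [215. 282.]
ruler 0.58 [0.623 0.275 0.022] [217. 237.]
batten_a 0.45 [0.42  0.225 0.008] [295. 268.]
batten_a 0.45 [0.618 0.27  0.007] [221. 243.]
rest 0.91 [ 0.458 -0.197  0.018] [394. 188.]
mug 0.86 [0.487 0.056 0.06 ] [325. 206.]
mug 0.51 [0.426 0.242 0.02 ] [287. 266.]
bottle 0.66 [0.39  0.032 0.068] [363. 212.]
bottle 0.6 [ 0.458 -0.196  0.019] [394. 187.]
jar 0.7 [0.599 0.019 0.052] [302. 189.]
top [0.37369585 0.04827958 0.92388077] [[-0.02, -1.0, 0.0], [-0.98, 0.02, -0.18], [0.18, -0.01, -0.98]] 386.69304094051205
strip_mid 0.9 [0.429 0.238 0.027] [240. 246.]
strip_mid 0.78 [0.514 0.348 0.002] [197. 212.]
ruler 0.91 [0.628 0.266 0.022] [230. 163.]
rest 0.78 [ 0.464 -0.204  0.008] [429. 227.]
mug 0.89 [0.512 0.031 0.03 ] [329. 208.]
mug 0.59 [ 0.458 -0.205  0.008] [429. 230.]
bottle 0.58 [0.397 0.026 0.092] [334. 257.]
jar 0.59 [0.613 0.002 0.041] [340. 165.]
```

View pics/top0.png

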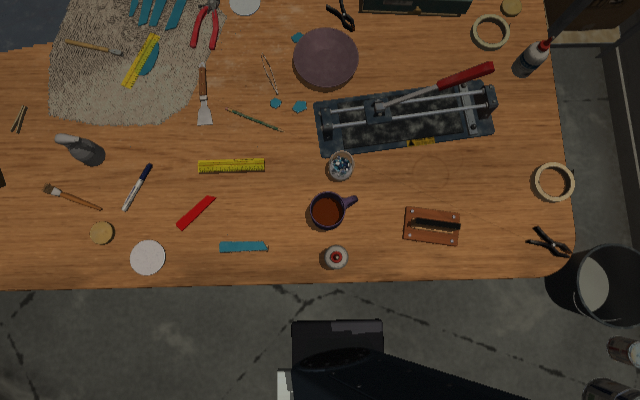

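View pics/scene0.png

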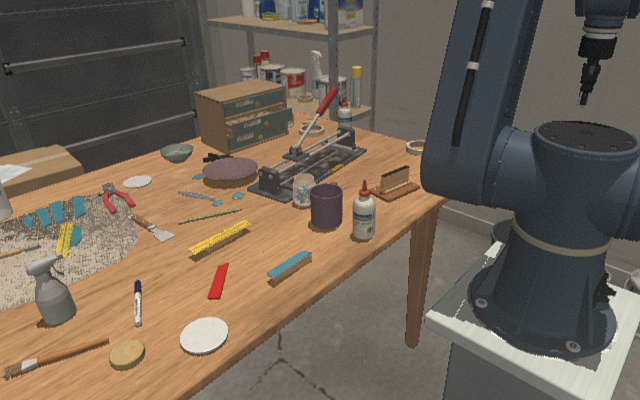

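Top view: the teal strip at (244,247) is alone on a near batten. The other teal strips, at (130-185,10), are on the gritty mat, and the red look-alike is at (196,212). The yellow ruler at (231,166) is on the other batten, and its look-alike at (141,60) is on the mat. The rest is at (432,226). Next I segment these and confirm in one crop.

```bash
cat >> h.py <<'E'
def plane(name,uv,z):
    c=manip.get_calibration(name);K=np.array(c["camera_matrix"]);R=np.array(c["R"]);t=np.array(c["t"])
    uv=np.asarray(uv,float);r=(np.c_[uv,np.ones(len(uv))]@np.linalg.inv(K).T)@R
    C=-R.T@t;s=(z-C[2])/r[:,2];return C+r*s[:,None]
HS={"strip":((85,90,40),(105,255,255)),"ruler":((22,120,60),(34,255,255)),"black":((0,0,0),(180,255,45))}
def seg(name,im,kind,at,z,rad=0.11):
    """pose in plan (centre, long axis angle, size) of the coloured top face at height z near 'at'"""
    hsv=cv2.cvtColor(im,cv2.COLOR_RGB2HSV);m=cv2.inRange(hsv,*HS[kind])
    v,u=np.mgrid[:400,:640];X=plane(name,np.c_[u.ravel(),v.ravel()],z).reshape(400,640,3)
    m[np.linalg.norm(X[...,:2]-at[:2],axis=-1)>rad]=0
    n,l,s,_=cv2.connectedComponentsWithStats(m)
    if n<2:return None
    k=1+np.argmax(s[1:,4]);m=(l==k)
    p=X[m][:,:2];c,wh,a=cv2.minAreaRect((p*1000).astype(np.float32))
    mu=p.mean(0);w,V=np.linalg.eigh(np.cov((p-mu).T));ax=V[:,1]*np.sign(V[1,1])
    q=(p-mu)@np.c_[ax,V[:,0]]
    return dict(n=int(m.sum()),mean=mu.round(4),rectc=np.round(np.array(c)/1000,4),wh=np.round(wh,1),
      yaw=round(np.degrees(np.arctan2(-ax[0],ax[1])),2),sd=(np.sqrt(w[::-1]*12)*1000).round(1))
E
python3 - <<'E'
from h import *
for n in ["top","scene"]:
    im=np.load(n+"_i.npy")
    for k,at,z in [("strip",(.429,.240),.022),("ruler",(.625,.268),.024),("black",(.458,-.205),.062)]:
        print(n,k,seg(n,im,k,np.array(at),z,0.1))
im=np.load("top_i.npy")
a=cv2.resize(im[150:265,180:280],None,fx=4,fy=4,interpolation=2);b=cv2.resize(im[190:260,390:480],None,fx=4,fy=4,interpolation=2)
o=np.zeros((460,760,3),np.uint8);o[:,:400]=a;o[:280,400:]=b
cv2.imwrite("pics/crop1.png",o[:,:,::-1])
for p in [(.43,.24,.3),(.625,.268,.3),(.458,-.2,.3)]:
    for R in [np.array([[0,1,0],[1,0,0],[0,0,-1.]]),np.array([[0,-1,0],[-1,0,0],[0,0,-1.]])]:
        q=manip.inverse_kinematics(p,R);print(p,None if q is None else np.round(q,2))
E
```

```text
top strip {'n': 403, 'mean': array([0.4292, 0.2367]), 'rectc': array([0.4281, 0.2329]), 'wh': array([107. ,  20.7]), 'yaw': np.float64(-0.36), 'sd': array([105.5,  20.5])}
top ruler {'n': 774, 'mean': array([0.6242, 0.2643]), 'rectc': array([0.6238, 0.2638]), 'wh': array([ 30.7, 158.3]), 'yaw': np.float64(0.69), 'sd': array([159. ,  29.8])}
top black {'n': 381, 'mean': array([ 0.4657, -0.2027]), 'rectc': array([ 0.4661, -0.2002]), 'wh': array([116.4,  20.9]), 'yaw': np.float64(-7.28), 'sd': array([110.2,  17.8])}
scene strip {'n': 245, 'mean': array([0.4309, 0.2373]), 'rectc': array([0.4315, 0.2324]), 'wh': array([ 19.6, 105. ]), 'yaw': np.float64(0.21), 'sd': array([102.8,  18. ])}
scene ruler {'n': 369, 'mean': array([0.6183, 0.2744]), 'rectc': array([0.6198, 0.2684]), 'wh': array([ 29.2, 158.4]), 'yaw': np.float64(0.55), 'sd': array([155.4,  30.7])}
scene black {'n': 3, 'mean': array([ 0.4613, -0.242 ]), 'rectc': array([ 0.4609, -0.2429]), 'wh': array([9.2, 2. ]), 'yaw': np.float64(0.69), 'sd': array([16.8,  3.8])}
(0.43, 0.24, 0.3) [ 0.41  0.18  1.71 -0.    1.26  0.41]
(0.43, 0.24, 0.3) [ 0.41  0.18  1.71 -0.    1.26 -2.73]
(0.625, 0.268, 0.3) [ 0.34  0.55  1.19 -0.    1.41  0.34]
(0.625, 0.268, 0.3) [ 0.34  0.55  1.19 -0.    1.41 -2.8 ]
(0.458, -0.2, 0.3) [-0.5   0.19  1.69 -0.    1.26 -0.5 ]
(0.458, -0.2, 0.3) [-0.5   0.19  1.69 -0.    1.26  2.64]
```

View pics/crop1.png

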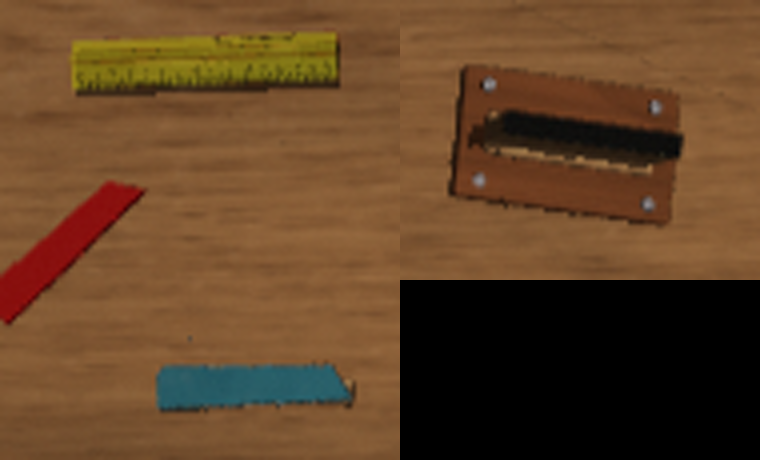

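Crop: the teal strip spans crop x 157-352, y 365-410, with its right end cut obliquely. The ruler is at (205,63). The red strip is left alone. The rest is yawed about -6° with its black fin top at (590,135). I'll refine the strip end and the rest using depth.

```bash
python3 - <<'E'
from h import *
im=np.load("top_i.npy");hsv=cv2.cvtColor(im,cv2.COLOR_RGB2HSV)
for v in range(239,254): print(v,' '.join('%3d,%3d,%3d'%tuple(hsv[v,u]) for u in range(259,271)))
def rep(tag,p):
    c,wh,a=cv2.minAreaRect((p[:,:2]*1000).astype(np.float32));mu=p[:,:2].mean(0)
    w,V=np.linalg.eigh(np.cov((p[:,:2]-mu).T));ax=V[:,1]*np.sign(V[1,1])
    print(tag,len(p),mu.round(4),np.median(p[:,2]).round(4),'rect',np.round(c,1),np.round(wh,1),'yaw',np.degrees(np.arctan2(-ax[0],ax[1])).round(2))
for n in ["top","scene"]:
    X=cloud(n,np.load(n+"_d.npy"))
    near=lambda c,r:(np.linalg.norm(X[...,:2]-c,axis=-1)<r)
    f=near((.46,-.203),.09)
    z=X[...,2][f];print(n,np.histogram(z,np.arange(0,.075,.005))[0])
    rep(n+' fin',X[f&(X[...,2]>.057)&(X[...,2]<.07)])
    rep(n+' foot',X[f&(X[...,2]>.0065)])
    rep(n+' strip',X[near((.43,.238),.08)&(X[...,2]>.013)])
    rep(n+' ruler',X[near((.624,.266),.1)&(X[...,2]>.015)])
    for k,c in [('bottle',(.395,.026)),('jar',(.613,.0)),('mug',(.51,.03))]: rep(n+k,X[near(c,.05)&(X[...,2]>.03)])
E
```

```text
239  14,155,133  14,152,134  14,155,133  14,152,134  14,155,132  14,153,132  14,153,132  14,155,132  14,154,131  14,156,132  14,154,134  14,158,131
240  14,156,129  14,155,128  14,156,106  14,157,127  14,156,129  14,153,130  14,156,129  14,157,128  14,156,129  13,153,128  14,158,126  14,158,123
241  51, 28, 90  21, 54, 89  93, 82, 90  88, 49, 94  15,114, 92  14,153,128  14,155,128  14,157,127  14,157,128  14,157,127  14,156,129  14,158,126
242  94,135,102  94,121, 99  94,155,105  94,153,105  91, 75, 78  14,156,126  14,157,127  14,157,127  14,161,127  14,158,131  14,151,135  14,151,137
243  94,155,105  95,160,105  95,156,106  94,154,106  94,146,101  16,112, 89  14,152,129  14,154,131  14,154,131  14,152,134  14,153,138  14,152,138
244  95,153,107  95,158,105  95,156,106  94,154,106  94,154,104  93,111, 92  14,129, 97  14,151,128  14,149,128  14,150,138  15,151,142  14,148,143
245  94,154,103  94,153,107  95,157,107  95,156,106  94,154,106  95,153,105  54, 18, 70  16,128,143  17,134,148  14,153,105  14,153,135  14,153,137
246  94,154,106  94,154,104  95,155,107  94,156,106  95,154,106 
[... 1677 characters left out ...]
909 [0.5077 0.0334] 0.0341 rect [501.7  32.3] [86.8 79.2] yaw 33.32
scene [421 217 201  84  41  44  47  40  46  47  45  45  94   0]
scene fin 126 [ 0.4655 -0.2078] 0.0614 rect [ 466.9 -212. ] [102.4  16.8] yaw -10.11
scene foot 920 [ 0.4592 -0.2003] 0.0195 rect [ 464.5 -210.7] [130.6  83. ] yaw -16.97
scene strip 449 [0.4269 0.2362] 0.0226 rect [428.6 233.3] [114.9  25.7] yaw -1.59
scene ruler 539 [0.6231 0.2695] 0.0211 rect [626.  265.1] [ 33.3 160.4] yaw 0.85
scenebottle 798 [0.388  0.0333] 0.0793 rect [391.6  26.4] [52.1 40.1] yaw -51.74
scenejar 441 [0.6065 0.0098] 0.0597 rect [610.3   1.7] [54.7 61.9] yaw 39.58
scenemug 988 [0.497  0.0412] 0.0671 rect [504.6  34.7] [79.4 85.9] yaw 39.68
```

```bash
cat >> h.py <<'E'
def Rt(deg):
    a=np.radians(deg);c,s=np.cos(a),np.sin(a)
    return np.array([[c,-s,0],[s,c,0],[0,0,1]])@np.array([[0,1,0],[1,0,0],[0,0,-1.]])
def rect(name,d,c,r,zlo,zhi):
    X=cloud(name,d);p=X[(np.linalg.norm(X[...,:2]-c,axis=-1)<r)&(X[...,2]>zlo)&(X[...,2]<zhi)]
    b=cv2.boxPoints(cv2.minAreaRect((p[:,:2]*1000).astype(np.float32)))
    e=[b[1]-b[0],b[2]-b[1]];e=max(e,key=np.linalg.norm);e=e*np.sign(e[1])
    return b.mean(0).round(1),p[:,:2].mean(0).round(4),np.median(p[:,2]).round(4),np.degrees(np.arctan2(-e[0],e[1])).round(2),len(p)
E
python3 - <<'E'
from h import *
for n in ["top","scene"]:
    d=np.load(n+"_d.npy")
    print(n,'fin',rect(n,d,(.468,-.211),.09,.057,.07),'foot',rect(n,d,(.468,-.211),.09,.0065,.07))
    print('strip',rect(n,d,(.43,.235),.08,.019,.03),'ruler',rect(n,d,(.625,.265),.1,.017,.03))
x,y,yaw=.4297,.2358,-0.5
manip.set_gripper(0.6,30)
manip.move_ptp((x,y,.20),Rt(yaw))
manip.move_l((x,y,.035))
manip.move_l((x,y,.005),max_speed=.06)
print(manip.current_ee_pos(),manip.current_force(),manip.current_time())
manip.set_gripper(0.0,30)
print(manip.current_grip_width()*85,manip.current_grip_force(),manip.current_force())
manip.move_l((x,y,.10),max_speed=.08)
print(manip.current_grip_width()*85,manip.current_force(),manip.current_time())
for n in ["top","scene"]:
    im,d=manip.grab_frame(n);cv2.imwrite(f"pics/lift_{n}.png",im[:,:,::-1]);np.save(n+"_l.npy",d);np.save(n+"_li.npy",im)
im=cv2.imread("pics/lift_scene.png")[140:300,200:400]; cv2.imwrite("pics/lift_c.png",cv2.resize(im,None,fx=3.5,fy=3.5))
E
```

```text
top fin (array([ 468. , -211.4], dtype=float32), array([ 0.4679, -0.2104]), np.float64(0.0614), np.float32(-9.49), 291) foot (array([ 468. , -210.9], dtype=float32), array([ 0.4664, -0.208 ]), np.float64(0.0104), np.float32(-9.44), 1774)
strip (array([429.6, 233.3], dtype=float32), array([0.4301, 0.2368]), np.float64(0.0223), np.float32(-0.9), 460) ruler (array([626.3, 265.4], dtype=float32), array([0.6257, 0.2652]), np.float64(0.0206), np.float32(0.77), 774)
scene fin (array([ 466.9, -212. ], dtype=float32), array([ 0.4655, -0.2078]), np.float64(0.0614), np.float32(-9.79), 126) foot (array([ 464.5, -210.7], dtype=float32), array([ 0.4592, -0.2003]), np.float64(0.0195), np.float32(-10.56), 920)
strip (array([428.6, 233.3], dtype=float32), array([0.4278, 0.2391]), np.float64(0.0227), np.float32(-0.06), 400) ruler (array([626. , 265.1], dtype=float32), array([0.6232, 0.2693]), np.float64(0.0211), np.float32(1.11), 532)
[0.42968663 0.23579112 0.00487216] [-0.51470885  0.14444881  0.36220961] 6.05
21.930396654122383 29.593246002914384 [-0.25622507 -0.3190165   5.07573531]
21.974244726803757 [-0.09027755 -0.07370983 -0.57200285] 7.7583
```

View pics/lift_c.png

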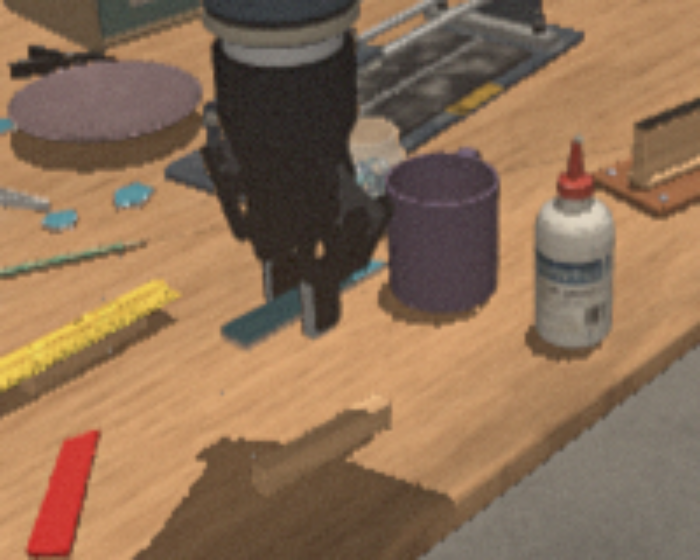

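The strip is held level between the fingers (crop 225-385, 265-345) and the batten is empty. I'll measure the held strip before placing it.

```bash
python3 - <<'E'
from h import *
for n in ["top","scene"]:
    X=cloud(n,np.load(n+"_l.npy"));im=np.load(n+"_li.npy")
    m=cv2.inRange(cv2.cvtColor(im,cv2.COLOR_RGB2HSV),(85,60,20),(105,255,255))>0
    m&=(np.linalg.norm(X[...,:2]-(.43,.236),axis=-1)<.08)&(X[...,2]>.09)&(X[...,2]<.14)
    p=X[m];dy=p[:,1]-.2358;print(n,len(p))
    for a,b in [(-.07,-.045),(-.045,-.025),(-.025,0),(0,.025),(.025,.045),(.045,.07)]:
        q=p[(dy>a)&(dy<b)]
        if len(q):print(a,b,len(q),'z',np.median(q[:,2]).round(4),'x',q[:,0].min().round(4),q[:,0].max().round(4),'y',q[:,1].min().round(4),q[:,1].max().round(4))
E
```

```text
top 108
-0.07 -0.045 40 z 0.1167 x 0.4205 0.4373 y 0.1781 0.1908
-0.045 -0.025 68 z 0.1166 x 0.4209 0.4378 y 0.1908 0.208
scene 46
-0.07 -0.045 5 z 0.1169 x 0.4214 0.4248 y 0.1793 0.1879
-0.045 -0.025 5 z 0.1177 x 0.4202 0.4227 y 0.1915 0.203
-0.025 0 1 z 0.1167 x 0.4369 0.4369 y 0.2325 0.2325
0 0.025 17 z 0.1172 x 0.4229 0.4387 y 0.2366 0.2599
0.025 0.045 14 z 0.1172 x 0.4216 0.4387 y 0.2624 0.28
0.045 0.07 4 z 0.1171 x 0.4329 0.4384 y 0.2808 0.2845
```

```bash
python3 - <<'E'
from h import *
x,y,yaw=.4677,-.2113,-9.5
manip.move_l((.4297,.2358,.24))
manip.move_ptp((x,y,.24),Rt(yaw))
print(manip.current_grip_width()*85,manip.current_time())
manip.move_l((x,y,.075))
manip.move_l((x,y,.0515),max_speed=.03)
f0=manip.current_force()[2]
z=.0515
while z>.046:
    z-=.0005;manip.move_l((x,y,z),max_speed=.01)
    f=manip.current_force()[2]
    if abs(f-f0)>2: break
print('z',z,f,f0,manip.current_time())
manip.set_gripper(0.5,20)
manip.dwell(.2)
manip.move_l((x,y,.16),max_speed=.1)
manip.move_ptp((.45,.0,.33),Rt(0)) if False else None
manip.move_ptp((.6263,.2653,.26),Rt(.8))
print(manip.current_time(),manip.current_ee_pos())
for n in ["top","scene"]:
    im,d=manip.grab_frame(n);np.save(n+"_d2.npy",d);np.save(n+"_i2.npy",im)
    print(n,rect(n,d,(.468,-.211),.09,.0575,.08),seg(n,im,"strip",np.array((.468,-.211)),.066))
a=cv2.resize(np.load("top_i2.npy")[190:260,380:480],(400,280));b=cv2.resize(np.load("scene_i2.npy")[130:230,300:443],(400,280))
cv2.imwrite("pics/place.png",np.hstack([a,b])[:,:,::-1])
E
```

```text
21.80073661494992 10.5833
z 0.048999999999999995 6.720638281651543 -0.17949723327319167 14.0167
17.6667 [0.62649079 0.26414796 0.25974296]
top (array([ 468.4, -213.7], dtype=float32), array([ 0.4678, -0.2093]), np.float64(0.0661), np.float32(-7.8), 500) {'n': 444, 'mean': array([ 0.4671, -0.2101]), 'rectc': array([ 0.4659, -0.2136]), 'wh': array([110.3,  22.9]), 'yaw': np.float64(-9.18), 'sd': array([106.6,  21. ])}
scene (array([ 464.9, -214.1], dtype=float32), array([ 0.4645, -0.2074]), np.float64(0.0664), np.float32(-9.42), 197) {'n': 84, 'mean': array([ 0.4695, -0.2115]), 'rectc': array([ 0.4697, -0.2154]), 'wh': array([99.4, 15.8]), 'yaw': np.float64(-9.24), 'sd': array([100.5,  15.1])}
```

View pics/place.png

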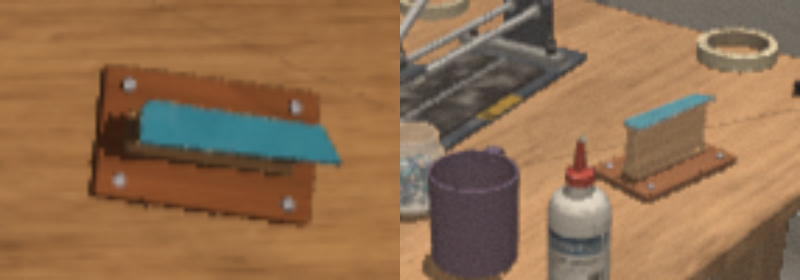

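The strip lies flat, along and centred on the fin in both views: top crop (240,132), scene crop (670,112). Row objects are undisturbed. Now the ruler, whose look-alike on the mat at (141,60) stays alone.

```bash
python3 - <<'E'
from h import *
x,y,yaw=.6262,.2653,.8
manip.set_gripper(0.6,40)
manip.move_l((x,y,.26),Rt(yaw))
manip.move_l((x,y,.045))
manip.move_l((x,y,.009),max_speed=.06)
manip.set_gripper(0.0,40)
print(manip.current_grip_width()*85,manip.current_grip_force(),manip.current_force())
manip.move_l((x,y,.03),max_speed=.05)
manip.move_l((x,y,.25))
X,Y,W=.4677,-.2112,-9.4
manip.move_ptp((X,Y,.25),Rt(W))
manip.move_l((X,Y,.13),max_speed=.1)
manip.dwell(.3)
print(manip.current_grip_width()*85,manip.current_force(),manip.current_time(),manip.current_ee_pos())
u=np.array([-np.sin(np.radians(W)),np.cos(np.radians(W))]);w=np.array([u[1],-u[0]])
for n in ["top","scene"]:
    im,d=manip.grab_frame(n);np.save(n+"_d3.npy",d);np.save(n+"_i3.npy",im)
    P=cloud(n,d);m=cv2.inRange(cv2.cvtColor(im,cv2.COLOR_RGB2HSV),(20,90,30),(36,255,255))>0
    m&=(np.linalg.norm(P[...,:2]-(X,Y),axis=-1)<.1)&(P[...,2]>.1)&(P[...,2]<.17);p=P[m]
    s=(p[:,:2]-(X,Y))@u;t=(p[:,:2]-(X,Y))@w;print(n,len(p))
    for a in np.arange(-.09,.09,.02):
        k=(s>a)&(s<a+.02)
        if k.sum()>2:print(a.round(2),k.sum(),'z',np.median(p[k,2]).round(4),'t',t[k].min().round(4),t[k].max().round(4),'s',s[k].min().round(4),s[k].max().round(4))
a=cv2.resize(np.load("top_i3.npy")[170:270,370:513],(400,280));b=cv2.resize(np.load("scene_i3.npy")[90:230,300:500],(400,280))
cv2.imwrite("pics/hold1.png",np.hstack([a,b])[:,:,::-1])
E
```

```text
27.766400587254843 39.83701765537262 [-0.71799595 -0.49560954  4.0373573 ]
27.529987849667787 [ 0.30772741  0.60328451 -0.25088435] 26.5917 [ 0.46777014 -0.21125278  0.13021068]
top 516
-0.01 34 z 0.1414 t -0.0109 0.0143 s 0.0038 0.0099
0.01 134 z 0.141 t -0.016 0.0144 s 0.0102 0.0299
0.03 139 z 0.1409 t -0.0138 0.015 s 0.03 0.0498
0.05 139 z 0.1411 t -0.014 0.0146 s 0.0503 0.0699
0.07 70 z 0.1413 t -0.014 0.0139 s 0.0703 0.0801
scene 223
-0.09 6 z 0.1435 t -0.0028 0.0146 s -0.0746 -0.0703
-0.07 26 z 0.142 t -0.0147 0.0128 s -0.068 -0.0505
-0.05 22 z 0.1409 t -0.0168 0.0026 s -0.0496 -0.0305
-0.03 4 z 0.1415 t -0.0158 0.0117 s -0.0276 -0.0142
-0.01 33 z 0.1431 t -0.0297 0.0156 s -0.0094 0.009
0.01 37 z 0.1419 t -0.0165 0.0176 s 0.0102 0.0294
0.03 35 z 0.1415 t -0.0136 0.0134 s 0.0306 0.05
0.05 37 z 0.1413 t -0.0143 0.0142 s 0.0501 0.0697
0.07 23 z 0.1415 t -0.0158 0.0125 s 0.0704 0.0806
```

View pics/hold1.png

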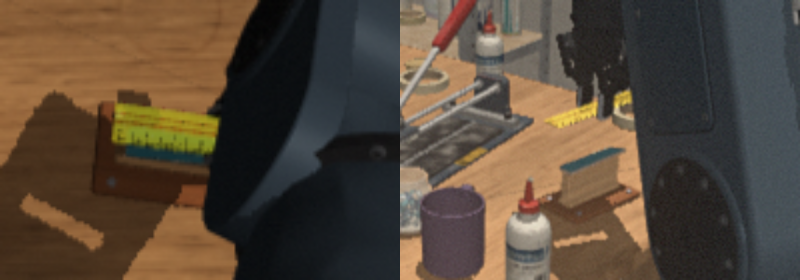

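The ruler is held level over the strip: top crop (165,130), scene crop (590,108). Its measured surface is lower than a 6 mm slab would give, so I'm checking its cross profile before descending.

```bash
python3 - <<'E'
from h import *
for f,c,W,lo in [("_d",(.6262,.2653),.8,.012),("_d3",(.4677,-.2112),-9.4,.13)]:
    u=np.array([-np.sin(np.radians(W)),np.cos(np.radians(W))]);w=np.array([u[1],-u[0]])
    P=cloud("top",np.load("top"+f+".npy"));q=P[...,:2]-c;s=q@u;t=q@w
    for a in np.arange(-.016,.016,.004):
        for s0,s1 in [(.02,.078),(-.078,-.02)]:
            k=(t>a)&(t<a+.004)&(s>s0)&(s<s1)&(P[...,2]>lo)&(P[...,2]<lo+.03)
            if k.sum()>5:print(f,a.round(3),s0,k.sum(),P[...,2][k].mean().round(4),np.percentile(P[...,2][k],[5,95]).round(4))
k=0
P=cloud("top",np.load("top_d.npy"))
m=(abs(P[...,0]-.56)<.02)&(abs(P[...,1]-.25)<.05);print('table',P[...,2][m].mean())
E
```

```text
_d -0.016 0.02 27 0.019 [0.0162 0.0208]
_d -0.016 -0.078 26 0.0192 [0.0169 0.0214]
_d -0.012 0.02 40 0.0197 [0.0173 0.0223]
_d -0.012 -0.078 44 0.02 [0.0176 0.0223]
_d -0.008 0.02 38 0.0199 [0.0177 0.0223]
_d -0.008 -0.078 40 0.0206 [0.0181 0.0226]
_d -0.004 0.02 44 0.0202 [0.0182 0.0228]
_d -0.004 -0.078 38 0.021 [0.019  0.0234]
_d 0.0 0.02 48 0.023 [0.0202 0.0259]
_d 0.0 -0.078 48 0.0228 [0.0193 0.0259]
_d 0.004 0.02 28 0.0226 [0.0198 0.0255]
_d 0.004 -0.078 28 0.0226 [0.0198 0.025 ]
_d 0.008 0.02 39 0.0203 [0.0179 0.0235]
_d 0.008 -0.078 39 0.0206 [0.0184 0.0228]
_d 0.012 0.02 21 0.0199 [0.0179 0.022 ]
_d 0.012 -0.078 24 0.0205 [0.0182 0.023 ]
_d3 -0.016 0.02 28 0.1391 [0.1369 0.1415]
_d3 -0.012 0.02 58 0.1404 [0.1374 0.1425]
_d3 -0.008 0.02 57 0.1405 [0.1382 0.1426]
_d3 -0.004 0.02 57 0.1408 [0.1386 0.1431]
_d3 0.0 0.02 67 0.1434 [0.1405 0.1461]
_d3 0.004 0.02 45 0.1432 [0.14   0.1459]
_d3 0.008 0.02 50 0.141 [0.1391 0.1426]
_d3 0.012 0.02 42 0.1406 [0.1382 0.1425]
table -0.0003264390479539075
```

A raised ridge on a thin blade explains it, so the underside is about 8.3 mm above the TCP. Final TCP height is 0.0727.

```bash
python3 - <<'E'
from h import *
X,Y,W=.4677,-.2112,-9.4
manip.move_l((X,Y,.0727),max_speed=.03)
manip.dwell(1.0)
print(manip.current_time(),manip.current_ee_pos(),manip.current_force(),manip.current_grip_width()*85,np.abs(manip.current_joint_vel()).max())
u=np.array([-np.sin(np.radians(W)),np.cos(np.radians(W))]);w=np.array([u[1],-u[0]])
for n in ["top","scene"]:
    im,d=manip.grab_frame(n);np.save(n+"_i4.npy",im)
    P=cloud(n,d);h=cv2.cvtColor(im,cv2.COLOR_RGB2HSV)
    for k,r,lo,hi in [("ruler",((20,90,30),(36,255,255)),.074,.1),("strip",((85,60,20),(105,255,255)),.055,.074)]:
        m=(cv2.inRange(h,*r)>0)&(np.linalg.norm(P[...,:2]-(X,Y),axis=-1)<.1)&(P[...,2]>lo)&(P[...,2]<hi);p=P[m]
        if len(p)<5: print(n,k,len(p));continue
        s=(p[:,:2]-(X,Y))@u;t=(p[:,:2]-(X,Y))@w
        print(n,k,len(p),'z',np.median(p[:,2]).round(4),np.median(p[s>.03,2]).round(4),np.median(p[s<-.03,2]).round(4),'s',s.min().round(4),s.max().round(4),'t',t.min().round(4),t.max().round(4))
a=cv2.resize(np.load("top_i4.npy")[170:270,370:513],(400,280));b=cv2.resize(np.load("scene_i4.npy")[120:220,340:483],(400,280),interpolation=2)
cv2.imwrite("pics/hold2.png",np.hstack([a,b])[:,:,::-1])
E
```

```text
29.75 [ 0.46768749 -0.21120288  0.07268998] [0.37305539 0.92236426 0.28429226] 27.975729394907074 0.002396754822397501
top ruler 434 z 0.0835 0.0836 nan s 0.0087 0.0802 t -0.0151 0.0148
top strip 0
scene ruler 225 z 0.084 0.084 0.084 s -0.0789 0.0801 t -0.0287 0.0195
scene strip 41 z 0.0669 0.0667 0.0674 s -0.0491 0.052 t -0.0068 0.0085
  return _methods._mean(a, axis=axis, dtype=dtype,
  ret = ret.dtype.type(ret / rcount)
```

View pics/hold2.png

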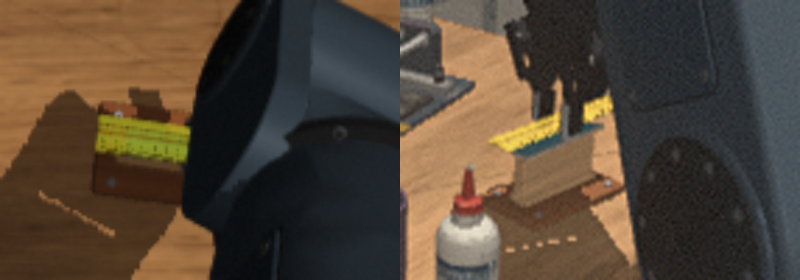

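The ruler is level and lined up over the strip (scene crop 560,125). There is a visible gap, and the strip is still flat on the rest.

```bash
python3 -c "
from bench import manip
manip.dwell(.5);print(manip.sign_off())"
```

```text
the job is handed in; nothing more can be done
None
```

The teal strip lies flat, centred along the rest, and the yellow ruler is held still, level and centred about 15 mm above it without touching; I handed the job in at about 30 s on the robot's clock, and the mug, bottle and jar were not knocked.

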